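# Open the rice cooker

## Robot

A 6-joint arm with a two-finger parallel gripper is mounted at the origin on the work surface. World frame = base frame: x ahead of the robot, y to its left, z up, the work surface at z = 0. Lengths are in m, angles in rad, forces in N, time in s.
With the tool pointing down it reaches from about 0.375 to 0.9 m from the base axis. Payload 3.1 kg.
Tool frame: the origin (TCP) lies at the centre of the arm's flange, where the gripper is bolted on; the fingertips stand 182 mm ahead of it and the grasp point (between the pads) lies 164 mm ahead of it; z points along the fingers, x is the direction in which the jaws open and shut, and the axes are right-handed (so a half turn about z gives the same grasp; the last joint's range is limited). The gripper opens to 87 mm and grips with 3 to 60 N. Pads are 19 mm wide; open, the fingers measure 117 mm over their backs; the gripper's body (75 mm by 190 mm) begins 51 mm behind the grasp point.
Start: joints at [-1.45, 0.527, 1.433, -0, 1.181, -0.178], TCP at [0.185, -0.597, 0.405] pointing down, gripper open.
Joint ranges: [-3.08, 3.08], [-0.75, 2.2], [0.22, 2.44], [-1.43, 4.57], [0, 2.65], [-2.85, 2.85]. Speed limits (rad/s): [2.79, 2.79, 3.14, 3.14, 3.14, 3.14].

## Interface

Orientations are given as a unit quaternion [x, y, z, w].
In Python, from rig import status, eyes, robot gives the robot as it stands. The module is installed in compiled form; this text tells all that it offers.
- The arm moves only by the tool step_arm, never from a script. Its argument "steps" is a list of rows, each a list of 7 numbers: the closure, from -1 (fully open) to 1 (shut), so that 0 is half open, then the shift along the tool's x, y, z each as a share of 0.025 m, from -1 to 1, then the turn, a rotation vector about the tool's x, y, z each as a share of 8 degrees, from -1 to 1. In form: [[jaw, dx, dy, dz, rx, ry, rz], ...]. A call has exactly 10 rows; each row shifts and turns the commanded pose from where the row before left it, along the tool's axes as they then stand; what a row does not reach is not made up. A row lasts 1/10 s, in which the tool goes at most 50 mm and 8.59 degrees, less where a joint would pass 70% of its speed; a pose out of reach is approached as far as the arm can. A call with a number of a shift or a turn outside -1 to 1 is refused whole. A call with a gripper value outside its range is refused whole. The fingers move at their own pace and stop on an object; "squeeze" is the grip in N (left out, the last holds). Time passes only in rows, so rows that do not move let the fingers close, or fill a call up. It gives the time, the measured TCP pose, the force and the opening at its end, in the units of the state.
- status.get_obs(): the state, without advancing time (a new reading comes with each control period).
- eyes.camera(name): name is "scene" or "top"; returns (picture, depth): 384x512x3 uint8, red, green, blue; 384x512 float32, m along the optical axis (not along the pixel's ray), 0 where there is no reading.
- eyes.camera_info(name): a dict with "K" (3x3 intrinsics, pixels), "R" (3x3) and "t" (3): a world point X has camera coordinates R X + t. Camera axes: x right, y down, z forward; pixel columns grow to the right and rows downward; lengths in m; the calibration is good to about 2 mm. A picture is of the moment at which its call begins. camera_info takes no time and is no camera call.
- robot.hand_in(): hands the job in, once; it reports no verdict.
The state is a dict: "time": time; "q": joint angles; "joint_velocities": joint speeds; "joint_torque": joint torques, N m; "position": TCP position; "tool_rot": TCP orientation; "ft_force": force on the tool from outside, world axes, zero at the start; "moment": the same for the moment, N m; "grip_width": finger opening in m.
Only numpy, scipy, OpenCV 4.12 (cv2) and the standard library are available. Lean on these libraries where they do the work, as an engineer would, in place of code of your own. Each camera call takes 0.05 s, during which the arm holds its last target.

## Task

Open the rice cooker on the bench so that its pot can be filled: press down the release tab on the front of the cooker until the lid springs part-way up, then push the lid up and back with the fingers until it stands fully open by itself, leaning back against its stop. Nothing is to be picked up: leave the pot in its place inside, do not shove the cooker about, and leave the things lying round it where they are.

Things in the scene. Friction and masses are not known exactly. Their poses are not given: they have to be found in the camera images.
- cooker: white rice cooker, 3 kg, loose on rubber feet (slides at about 20 N). Origin: centre of the round body's underside; x from front (release tab) to back (hinge), z up. Body 210 mm across, rim 130 mm high; console in front, 112 mm wide, x -93 to -145 mm, top 124 mm high; hinge block at the back, 86 mm wide, to x = 126 mm. Cavity 152 mm across, 94 mm deep. Closed domed lid tops out at 170 mm.
- tab_top (a point): centre of the top face of the release tab: a plain grey rectangular key, 32 mm (front to back) by 54 mm (across), in the top of the front console, standing 10 mm proud of it; at (-124.5, 0, 134) mm in the cooker's frame when not pressed. The lid's front edge lies 10 mm behind the tab's rear edge.
- tab (a joint): how far the release tab is pressed straight down, m: 0 up, 0.007 fully down. It is sprung (starts to give at 1.5 N, fully down at about 5 N) and frees the lid from 0.004 to 0.005 on; let go, it comes up again.
- lid (a joint): lid angle, rad: 0 shut and latched, 1.8 fully open at its stop (13 degrees past upright). Freed, its spring lifts it to 0.9 within 2 s and no further (a hand over the console may hold it down until it moves away). Beyond, it is pushed against its weight (up to 0.5 N m) and a damped hinge. Let go before about 1.5 it sinks back to 0.9; past that it tips to its stop and stays.
- lid_hinge (a point): middle of the lid's hinge axis, at the back of the cooker: (106, 0, 134) mm in the cooker's frame; the axis runs along the cooker's y.
- lid_edge (a point): middle of the lid's lower front edge, moving with it, 204 mm from the hinge axis: 130 mm high when shut, 291 sprung up, 338 upright. The lid is a round white shell 196 mm across, 18 mm thick at the edge, 40 in the middle, flat below but for an inner plate 4 mm proud and, at this edge, a steel striker 18 mm wide hanging 16 mm down. A finger can push on this edge or on the underside.
- pot: aluminium inner pot standing loose in the cooker's cavity, 142 mm across, 85 mm high, 0.3 kg, rim 121 mm above the bench, hidden while the lid is shut. Origin: centre of its underside, 36 mm above the cooker's.
- cup: bystander: clear plastic measuring cup, 66 mm across the rim, 62 mm high; origin: centre of its underside.
- jar: bystander: filled jar with a white cap, 60 mm across, 85 mm high; origin: centre of its underside.
- cutter: bystander: plain steel ring cutter, 80 mm across, 45 mm high; origin: centre of its underside.
- paddle: bystander: white plastic rice paddle lying flat, 190 mm long, 60 mm wide at the blade, 8 mm thick; origin: on its underside at mid-length, x along the handle towards the blade.

How it is judged:
By the outcome, as a careful person would: the job done as asked, in the order asked, and still so for the second after the job is handed in, with the robot touching nothing.
It also fails if it takes over 43 s, if anything falls off the work surface, if the arm or the gripper's body presses on something with over 40 N, if the wrist force passes 120 N, or if a joint passes its speed limit or range.

## Working session

There is one attempt and no reset: what is moved stays moved. The work goes in short steps, Python scripts to look and compute and a tool call to move; the robot and the scene stay as the last step left them, time stands still between calls to the robot, and variables do not carry over. Pictures are saved under pics/ and viewed, and the job is handed in when it is done.

Besides the shell and the picture viewer there is one more tool, called after ">>>" as a command line: name --pt "numbers of a row" for each row, then --argument value for the rest. step_arm: Moves the arm, as the interface text tells. Its arguments: {"type":"object","properties":{"steps":{"type":"array"},"squeeze":{"type":"number"}},"required":["steps"]}

```bash
mkdir -p pics
python3 - <<'E'
from rig import status, eyes, robot
import cv2, numpy as np
print(status.get_obs())
for n in ("scene","top"):
    im,d=eyes.camera(n); cv2.imwrite(f"pics/{n}0.png",im[:,:,::-1]); np.savez(f"{n}0.npz",im=im,d=d)
    print(n,eyes.camera_info(n))
E
```

```text
{'time': 0.0, 'q': array([-1.44950801e+00,  5.28453625e-01,  1.43392058e+00, -3.62846015e-06,
        1.18135837e+00, -1.78503668e-01]), 'joint_velocities': array([-5.44236386e-04,  4.89669566e-05,  1.33475167e-03,  5.83330808e-04,
        4.06634306e-04, -2.61604918e-04]), 'joint_torque': array([ 7.81292965e-04, -4.40045750e+01, -1.76590151e+01,  6.34129252e-02,
        5.81479096e-02, -1.65465699e-04]), 'position': array([ 0.18455867, -0.59676456,  0.40377309]), 'tool_rot': array([ 8.04773667e-01, -5.93580829e-01, -7.35846633e-04, -7.76756994e-04]), 'ft_force': array([-0.04368727,  0.52350533,  0.0251636 ]), 'moment': array([ 0.03048041, -0.035311  , -0.04844221]), 'grip_width': 0.08688100253961087}
scene {'K': array([[363.05682957,   0.        , 252.54150232],
       [  0.        , 363.05682957, 186.44900805],
       [  0.        ,   0.        ,   1.        ]]), 'R': array([[-0.22356974,  0.97465928,  0.0074736 ],
       [ 0.83299027,  0.19504356, -0.51776946],
       [-0.50610649, -0.10953215, -0.85548754]]), 't': array([ 0.0949011 , -0.43023066,  1.19195707])}
top {'K': array([[368.51301566,   0.        , 253.19163218],
       [  0.        , 368.51301566, 194.22290012],
       [  0.        ,   0.        ,   1.        ]]), 'R': array([[-0.01990231, -0.99943927,  0.02692668],
       [-0.98478976,  0.0149468 , -0.17310612],
       [ 0.17260659, -0.02996234, -0.98453503]]), 't': array([0.03077855, 0.58050471, 0.80229627])}
```

View pics/scene0.png

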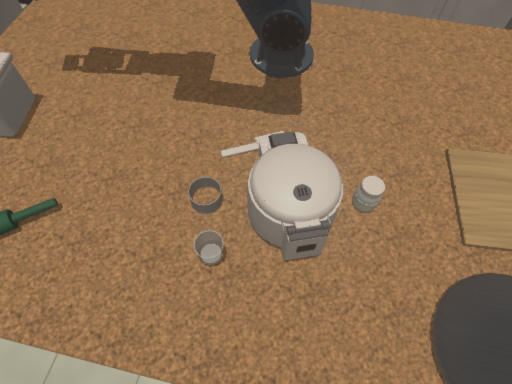

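View pics/top0.png

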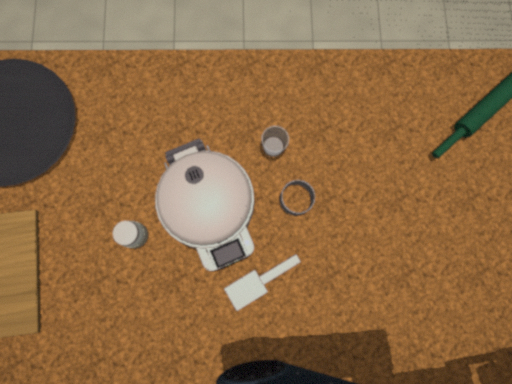

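```bash
cat > h.py <<'E'
import numpy as np
from rig import eyes
def cloud(n,d):
    c=eyes.camera_info(n);K,R,t=c["K"],c["R"],c["t"]
    v,u=np.mgrid[:d.shape[0],:d.shape[1]]
    P=np.stack([(u-K[0,2])/K[0,0]*d,(v-K[1,2])/K[1,1]*d,d],-1)
    W=(P-t)@R
    W[d<=0]=np.nan
    return W
def proj(n,X):
    c=eyes.camera_info(n);p=(c["R"]@np.asarray(X).T).T+c["t"];q=(c["K"]@p.T).T
    return q[...,:2]/q[...,2:]
E
python3 - <<'E'
import cv2,numpy as np
from h import *
a=np.load("top0.npz");b=np.load("scene0.npz")
t=cv2.resize(a["im"][130:320,100:320],None,fx=3.0,fy=3.0,interpolation=2)
s=cv2.resize(b["im"][120:275,180:400],None,fx=3.5,fy=3.5,interpolation=2)
cv2.imwrite("pics/t1.png",t[:,:,::-1]);cv2.imwrite("pics/s1.png",s[:,:,::-1])
W=cloud("top",a["d"])
for v,u in [(152,187),(145,187),(252,228),(262,222),(242,231),(200,205),(174,194),(300,100)]: print((u,v),W[v,u].round(3))
W=cloud("scene",b["d"])
for v,u in [(225,308),(240,305),(233,307),(140,285),(142,270),(192,303)]: print((u,v),W[v,u].round(3))
E
```

```text
(187, 152) [0.656 0.16  0.143]
(187, 145) [0.676 0.162 0.13 ]
(228, 252) [0.448 0.076 0.135]
(222, 262) [0.429 0.089 0.134]
(231, 242) [0.469 0.07  0.126]
(205, 200) [0.55  0.119 0.17 ]
(194, 174) [0.603 0.141 0.17 ]
(100, 300) [ 0.347  0.378 -0.001]
(308, 225) [0.658 0.165 0.142]
(305, 240) [0.68  0.166 0.118]
(307, 233) [0.668 0.167 0.127]
(285, 140) [0.452 0.082 0.134]
(270, 142) [0.457 0.048 0.124]
(303, 192) [0.602 0.143 0.17 ]
```

View pics/t1.png

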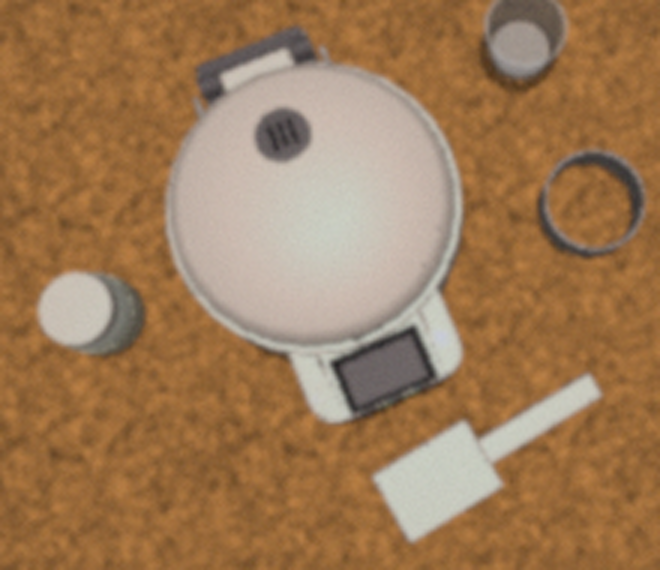

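View pics/s1.png

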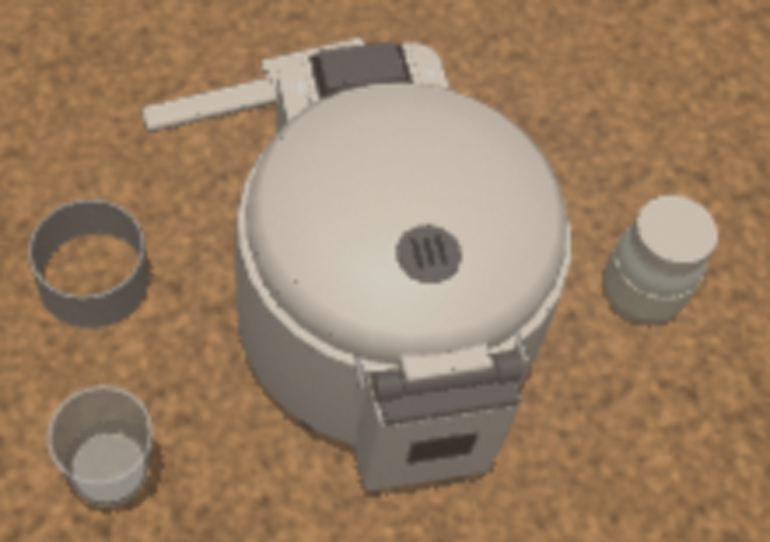

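Run:
```python
import cv2,numpy as np
from h import *
from scipy.optimize import least_squares
for n in("top","scene"):
    a=np.load(n+"0.npz");W=cloud(n,a["d"]);im=a["im"].astype(float)
    P=W.reshape(-1,3);C=im.reshape(-1,3)
    z=P[:,2]
    m=(z>.145)&(z<.172)&(np.hypot(P[:,0]-.555,P[:,1]-.12)<.1)
    Q=P[m]
    # dome: sphere/paraboloid fit
    r=least_squares(lambda p:(np.linalg.norm(Q-p[:3],axis=1)-p[3]),[.555,.12,0,.17],loss="soft_l1",f_scale=.003).x
    print(n,m.sum(),"dome",r.round(4),"top",r[2]+r[3])
    m=(C.mean(1)<125)&(np.hypot(P[:,0]-.447,P[:,1]-.08)<.045)&(z>.130)&(z<.139)
    Q=P[m];c=Q.mean(0)
    rect=cv2.minAreaRect((Q[:,:2]*1000).astype(np.float32))
    print("tab",m.sum(),c.round(4),rect)
    d=r[:2]-c[:2];print("dist",np.linalg.norm(d),"yaw",np.degrees(np.arctan2(d[1],d[0])))
    m=(z>.03)&(np.hypot(P[:,0]-.555,P[:,1]-.12)>.17)&(P[:,0]>.3)&(P[:,0]<.8)&(abs(P[:,1])<.4)
    print("others",[ (P[m&(P[:,1]>.2)].mean(0).round(3)),P[m&(P[:,1]<.05)].mean(0).round(3)])
```

```text
top 6809 dome [ 0.5619  0.1249 -0.0719  0.2431] top 0.17123684914445322
tab 415 [0.4457 0.0768 0.1333] ((451.2242736816406, 79.07748413085938), (43.65917205810547, 53.5367317199707), 22.23723602294922)
dist 0.12578490355104419 yaw 22.487058422136325
others [array([0.491, 0.299, 0.079]), array([ 0.668, -0.054,  0.048])]
scene 5362 dome [ 0.5603  0.1247 -0.0718  0.2435] top 0.17173197478138047
tab 263 [0.4476 0.0767 0.1341] ((446.36370849609375, 76.33971405029297), (32.949398040771484, 53.241661071777344), 23.119237899780273)
dist 0.12245540697454803 yaw 23.061188975334375
others [array([0.505, 0.302, 0.074]), array([ 0.656, -0.056,  0.046])]
```

>>> step_arm --pt "1 -0.7 -1 -0.1 0 0 0" --pt "1 -0.7 -1 -0.1 0 0 0" --pt "1 -0.7 -1 -0.1 0 0 0" --pt "1 -0.7 -1 -0.1 0 0 0" --pt "1 -0.7 -1 -0.1 0 0 0" --pt "1 -0.7 -1 -0.1 0 0 0" --pt "1 -0.7 -1 -0.1 0 0 0" --pt "1 -0.7 -1 -0.1 0 0 0" --pt "1 -0.7 -1 -0.1 0 0 0" --pt "1 -0.7 -1 -0.1 0 0 -0.7" --squeeze 10

```text
time: 1.1
position: [0.3723, -0.3549, 0.4295]
tool_rot: [0.833, -0.553, -0.0, -0.0]
ft_force: [0.6, 0.3, -0.4]
grip_width: 0.0152
```

```bash
cat > plan.py <<'E'
import sys,numpy as np
from rig import status
from scipy.spatial.transform import Rotation as R
YAW=np.radians(22.8);O=np.array([.5612,.1248,0]);CK=R.from_euler('z',YAW)
def goal(tip,tilt):  # tip in cooker frame, tilt deg
    t=np.radians(tilt)
    z=CK.apply([np.sin(t),0,-np.cos(t)]);x=CK.apply([0,-1,0]);y=np.cross(z,x)
    Rm=R.from_matrix(np.stack([x,y,z],1));return O+CK.apply(tip)-.182*z,Rm
def show(tip,tilt):
    o=status.get_obs();p=o["position"];r=R.from_quat(o["tool_rot"]);g,G=goal(np.array(tip),tilt)
    print("t",o["time"],"F",o["ft_force"].round(2),"tip cooker",CK.inv().apply(p+.182*r.as_matrix()[:,2]-O).round(4),"q",o["q"].round(2))
    print("goal",g.round(3),"shift units",(r.inv().apply(g-p)/.025).round(2),"rot units",((r.inv()*G).as_rotvec(degrees=True)/8).round(2))
if __name__=="__main__": show([float(v) for v in sys.argv[1:4]],float(sys.argv[4]))
E
python3 plan.py -.1225 0 .19 0; python3 plan.py -.1225 0 .19 20
```

```text
t 1.1 F [ 0.63  0.3  -0.38] tip cooker [-0.36   -0.3688  0.2475] q [-0.98  0.35  1.68  0.    1.12  0.19]
goal [0.448 0.077 0.372] shift units [-14.74  -9.53   2.31] rot units [0.   0.01 0.01]
t 1.1 F [ 0.63  0.3  -0.38] tip cooker [-0.36   -0.3688  0.2475] q [-0.98  0.35  1.68  0.    1.12  0.19]
goal [0.391 0.053 0.361] shift units [-14.74  -7.04   2.75] rot units [2.5  0.01 0.01]
```

>>> step_arm --pt "1 -1 -0.4 0 0 0 0" --pt "1 -1 -0.5 0 0 0 0" --pt "1 -1 -0.5 0 0 0 0" --pt "1 -1 -0.5 0 0 0 0" --pt "1 -1 -0.5 0 0 0 0" --pt "1 -1 -0.5 0 0 0 0" --pt "1 -1 -0.5 0 0 0 0" --pt "1 -1 -0.5 0 0 0 0" --pt "1 -1 -0.5 0 0 0 0" --pt "1 -1 -0.5 0 0 0 0"

```text
time: 2.1
position: [0.3877, -0.077, 0.4296]
tool_rot: [0.833, -0.554, -0.0, -0.0]
ft_force: [0.2, -0.5, -0.1]
grip_width: 0.0005
```

>>> step_arm --pt "1 -1 -0.5 0 0 0 0" --pt "1 -1 -0.5 0 0 0 0" --pt "1 -1 -0.5 0 0 0 0" --pt "1 -1 -0.5 0 0 0 0" --pt "1 -0.7 -0.1 0.5 0 0 0" --pt "1 0 0 0.6 0.5 0 0" --pt "1 0 0 0.5 0.5 0 0" --pt "1 0 0 0.5 0.5 0 0" --pt "1 0 0 0.5 0.5 0 0" --pt "1 0 0 0 0.5 0 0"

```text
time: 3.1
position: [0.3952, 0.0527, 0.3639]
tool_rot: [0.82, -0.545, 0.095, -0.145]
ft_force: [-0.1, 0.1, 0.3]
grip_width: 0.0004
```

```bash
python3 plan.py -.1225 0 .16 20
```

```text
t 3.1 F [-0.08  0.08  0.3 ] tip cooker [-0.1188 -0.0019  0.1928] q [-0.21  0.26  2.12  0.42  0.51  0.62]
goal [0.391 0.053 0.331] shift units [-0.08  0.59  1.18] rot units [ 0.    0.01 -0.01]
```

>>> step_arm --pt "1 0 0.2 0.3 0 0 0" --pt "1 0 0.2 0.3 0 0 0" --pt "1 -0.1 0.2 0.3 0 0 0" --pt "1 0 0 0.3 0 0 0" --pt "1 0 0 0 0 0 0" --pt "1 0 0 0 0 0 0" --pt "1 0 0 0 0 0 0" --pt "1 0 0 0 0 0 0" --pt "1 0 0 0 0 0 0" --pt "1 0 0 0 0 0 0"

```text
time: 4.1
position: [0.3912, 0.0534, 0.332]
tool_rot: [0.82, -0.545, 0.096, -0.145]
ft_force: [-0.6, 0.0, -0.2]
grip_width: 0.0005
```

```bash
python3 plan.py -.1225 0 .13 20
python3 - <<'E'
import cv2
from rig import eyes
a,_=eyes.camera("scene");b,_=eyes.camera("top")
import numpy as np
a=cv2.resize(a[90:270,180:400],(400,330));b=cv2.resize(b[130:320,100:320],(400,330))
cv2.imwrite("pics/m1.png",np.hstack([a,b])[:,:,::-1])
E
```

```text
t 4.1 F [-0.62  0.04 -0.24] tip cooker [-0.1221 -0.      0.1611] q [-0.21  0.33  2.16  0.53  0.4   0.5 ]
goal [0.391 0.053 0.301] shift units [0.   0.44 1.16] rot units [-0. -0. -0.]
```

View pics/m1.png

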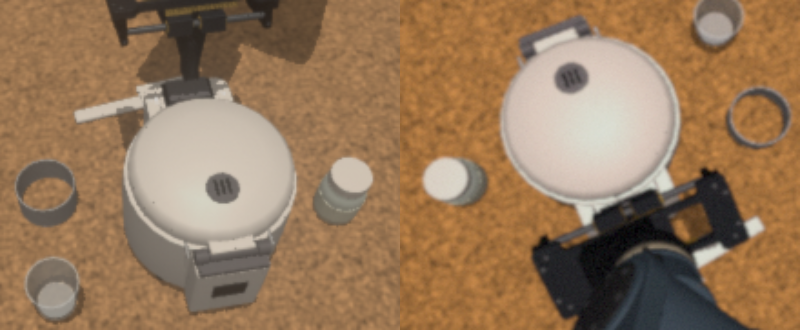

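>>> step_arm --pt "1 0 0.1 0.3 0 0 0" --pt "1 0 0.1 0.3 0 0 0" --pt "1 0 0.1 0.25 0 0 0" --pt "1 0 0.03 0.08 0 0 0" --pt "1 0 0.03 0.08 0 0 0" --pt "1 0 0.03 0.08 0 0 0" --pt "1 0 0.02 0.04 0 0 0" --pt "1 0 0 0 0 0 0" --pt "1 0 0 0 0 0 0" --pt "1 0 0 0 0 0 0"

```text
time: 5.2
position: [0.3913, 0.0534, 0.302]
tool_rot: [0.82, -0.545, 0.096, -0.145]
ft_force: [-1.3, 0.7, 4.3]
grip_width: 0.0005
```

```bash
python3 plan.py -.1225 0 .13 20
python3 - <<'E'
import cv2
from rig import eyes
a,_=eyes.camera("scene")
cv2.imwrite("pics/m2.png",cv2.resize(a[90:270,180:400],(600,490))[:,:,::-1])
E
```

```text
t 5.2 F [-1.26  0.7   4.26] tip cooker [-1.219e-01 -1.000e-04  1.310e-01] q [-0.21  0.41  2.2   0.69  0.31  0.32]
goal [0.391 0.053 0.301] shift units [-0.    0.03  0.03] rot units [-0. -0. -0.]
```

View pics/m2.png

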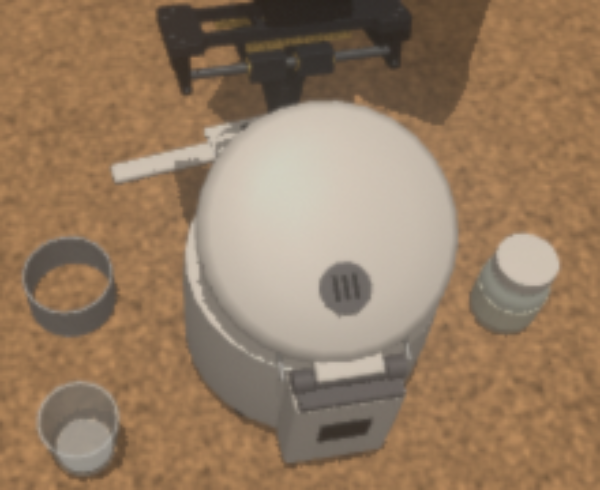

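>>> step_arm --pt "1 0 0 -0.3 0 0 0" --pt "1 0 0 -0.6 0 0 0" --pt "1 0 0 -0.6 0 0 0" --pt "1 0 0 -0.6 0 0 0" --pt "1 0 0 -0.6 0 0 0" --pt "-1 0 0 -0.6 0 0 0" --pt "-1 0 0 -0.6 0 0 0" --pt "-1 0 0 -0.6 0 0 0" --pt "-1 0 0 -0.6 0 0 0" --pt "-1 0 0 -0.4 0 0 0"

```text
time: 6.25
position: [0.3472, 0.0351, 0.4314]
tool_rot: [0.82, -0.545, 0.096, -0.144]
ft_force: [-0.0, 1.4, -0.4]
grip_width: 0.0328
```

>>> step_arm --pt "-1 0 0 0 0 0 0" --pt "-1 0 0 0 0 0 0" --pt "-1 0 0 0 0 0 0" --pt "-1 0 0 0 0 0 0" --pt "-1 0 0 0 0 0 0" --pt "-1 0 0 0 0 0 0" --pt "-1 0 0 0 0 0 0" --pt "-1 0 0 0 0 0 0" --pt "-1 0 0 0 0 0 0" --pt "-1 0 0 0 0 0 0"

```text
time: 7.25
position: [0.3478, 0.0352, 0.431]
tool_rot: [0.82, -0.545, 0.096, -0.145]
ft_force: [-0.3, -0.2, -0.1]
grip_width: 0.0869
```

```bash
python3 plan.py -.03 0 .25 20
python3 - <<'E'
import cv2
from h import *
a,d=eyes.camera("scene");b,e=eyes.camera("top")
np.savez("s3.npz",a=a,d=d,b=b,e=e)
a=cv2.resize(a[60:270,150:400],(400,336));b=cv2.resize(b[130:340,100:350],(400,336))
cv2.imwrite("pics/m3.png",np.hstack([a,b])[:,:,::-1])
E
```

```text
t 7.25 F [-0.32 -0.24 -0.1 ] tip cooker [-0.1692  0.      0.26  ] q [-0.31  0.05  2.12  0.34  0.73  0.64]
goal [0.476 0.089 0.421] shift units [-0.   -5.1   2.28] rot units [-0. -0. -0.]
```

View pics/m3.png

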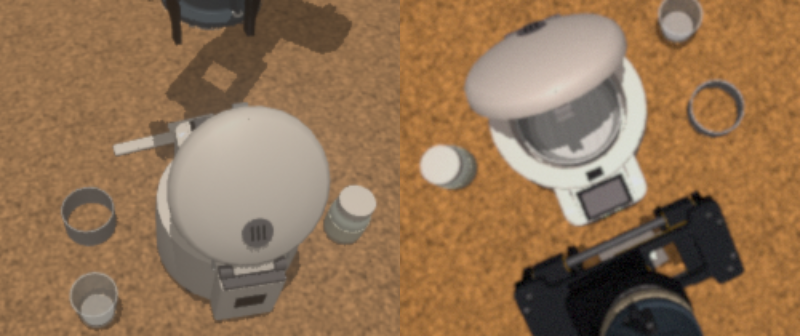

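>>> step_arm --pt "-1 0 -0.5 0.2 0 0 0" --pt "-1 0 -0.6 0.28 0 0 0" --pt "-1 0 -0.6 0.3 0 0 0" --pt "-1 0 -0.6 0.3 0 0 0" --pt "-1 0 -0.6 0.3 0 0 0" --pt "-1 0 -0.6 0.3 0 0 0" --pt "-1 0 -0.6 0.2 0 0 0" --pt "-1 0 -0.5 0.2 0 0 0" --pt "-1 0 -0.3 0.1 0 0 0" --pt "-1 0 -0.2 0.1 0 0 0"

```text
time: 8.35
position: [0.4767, 0.0893, 0.421]
tool_rot: [0.82, -0.545, 0.096, -0.145]
ft_force: [0.0, 0.2, -0.0]
grip_width: 0.0868
```

>>> step_arm --pt "-1 0 -0.19 0 0 0 0" --pt "-1 0 -0.19 0 0 0 0" --pt "-1 0 -0.19 0 0 0 0" --pt "-1 0 -0.19 0 0 0 0" --pt "-1 0 -0.19 0 0 0 0" --pt "-1 0 -0.19 0 0 0 0" --pt "-1 0 -0.19 0 0 0 0" --pt "-1 0 -0.19 0 0 0 0" --pt "-1 0 -0.19 0 0 0 0" --pt "-1 0 -0.19 0 0 0 0"

```text
time: 9.35
position: [0.5178, 0.1066, 0.4374]
tool_rot: [0.82, -0.545, 0.096, -0.145]
ft_force: [-1.6, -1.0, 0.2]
grip_width: 0.087
```

```bash
python3 plan.py .105 0 .295 20
python3 - <<'E'
import cv2
from h import *
a,d=eyes.camera("scene");b,e=eyes.camera("top")
a=cv2.resize(a[60:270,150:400],(400,336));b=cv2.resize(b[130:340,100:350],(400,336))
cv2.imwrite("pics/m4.png",np.hstack([a,b])[:,:,::-1])
E
```

```text
t 9.35 F [-1.55 -1.02  0.21] tip cooker [0.0152 0.     0.2664] q [-0.04  0.31  1.74  0.21  0.79  1.01]
goal [0.601 0.141 0.466] shift units [-0.   -3.77  0.15] rot units [-0. -0. -0.]
```

View pics/m4.png

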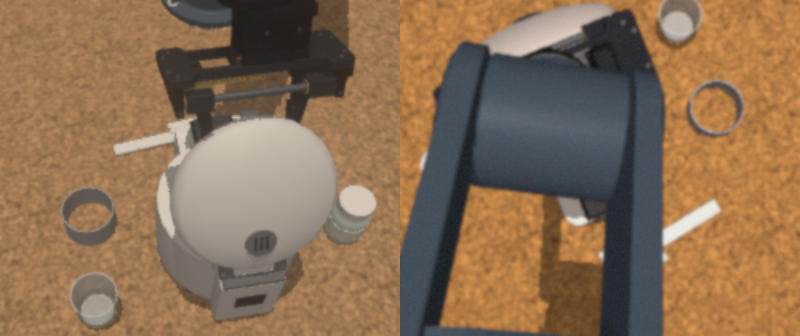

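Fingers push the lid edge with about 2 N; the lid is following. Continue.

>>> step_arm --pt "-1 0 -0.19 0 0 0 0" --pt "-1 0 -0.19 0 0 0 0" --pt "-1 0 -0.19 0 0 0 0" --pt "-1 0 -0.19 0 0 0 0" --pt "-1 0 -0.19 0 0 0 0" --pt "-1 0 -0.19 0 0 0 0" --pt "-1 0 -0.19 0 0 0 0" --pt "-1 0 -0.19 0 0 0 0" --pt "-1 0 -0.19 0 0 0 0" --pt "-1 0 -0.19 0 0 0 0"

```text
time: 10.45
position: [0.5589, 0.1238, 0.4535]
tool_rot: [0.82, -0.545, 0.096, -0.145]
ft_force: [-0.0, 0.6, -0.8]
grip_width: 0.0869
```

>>> step_arm --pt "-1 0 -0.19 0 0 0 0" --pt "-1 0 -0.19 0 0 0 0" --pt "-1 0 -0.19 0.03 0 0 0" --pt "-1 0 -0.19 0.03 0 0 0" --pt "-1 0 -0.19 0.03 0 0 0" --pt "-1 0 -0.19 0.03 0 0 0" --pt "-1 0 -0.19 0.03 0 0 0" --pt "-1 0 -0.19 0 0 0 0" --pt "-1 0 -0.19 0 0 0 0" --pt "-1 0 -0.19 0 0 0 0"

```text
time: 11.45
position: [0.6013, 0.1416, 0.4665]
tool_rot: [0.82, -0.545, 0.096, -0.145]
ft_force: [-0.3, 0.3, 1.0]
grip_width: 0.087
```

```bash
python3 plan.py .105 0 .295 20
python3 - <<'E'
import cv2
from h import *
a,d=eyes.camera("scene")
cv2.imwrite("pics/m5.png",cv2.resize(a[60:270,150:400],(600,504))[:,:,::-1])
E
```

```text
t 11.45 F [-0.27  0.26  0.96] tip cooker [ 1.058e-01 -1.000e-04  2.955e-01] q [0.03 0.4  1.49 0.16 0.93 1.12]
goal [0.601 0.141 0.466] shift units [-0.    0.03  0.01] rot units [-0. -0. -0.]
```

View pics/m5.png

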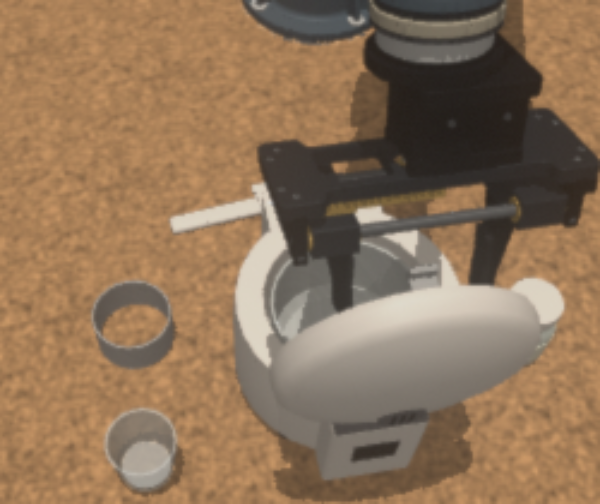

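>>> step_arm --pt "-1 0 -0.1 0.03 0 0 0" --pt "-1 0 -0.1 0.03 0 0 0" --pt "-1 0 0 0 0 0 0" --pt "-1 0 0 0 0 0 0" --pt "-1 0 0 0 0 0 0" --pt "-1 0 0 0 0 0 0" --pt "-1 0 0 0 0 0 0" --pt "-1 0 0 0 0 0 0" --pt "-1 0 0.2 -0.1 0 0 0" --pt "-1 0 0.4 -0.2 0 0 0"

```text
time: 12.5
position: [0.5902, 0.1369, 0.4684]
tool_rot: [0.82, -0.545, 0.096, -0.145]
ft_force: [0.1, -0.8, -0.1]
grip_width: 0.087
```

>>> step_arm --pt "-1 0 0.8 -0.3 0 0 0" --pt "-1 0 0.9 -0.3 0 0 0" --pt "-1 0 0.9 -0.3 0 0 0" --pt "-1 0 0.9 -0.3 0 0 0" --pt "-1 0 0.9 -0.3 0 0 0" --pt "-1 0 0.9 -0.3 0 0 0" --pt "-1 0 0.9 -0.3 0 0 0" --pt "-1 0 0.9 -0.3 0 0 0" --pt "-1 0 0.9 -0.3 0 0 0" --pt "-1 0 0.9 -0.3 0 0 0"

```text
time: 13.5
position: [0.372, 0.046, 0.4629]
tool_rot: [0.82, -0.545, 0.096, -0.145]
ft_force: [0.3, -0.0, -0.3]
grip_width: 0.0867
```

>>> step_arm --pt "-1 0 0.5 -0.2 0 0 0" --pt "-1 0 0.3 -0.1 0 0 0" --pt "-1 0 0 0 0 0 0" --pt "-1 0 0 0 0 0 0" --pt "-1 0 0 0 0 0 0" --pt "-1 0 0 0 0 0 0" --pt "-1 0 0 0 0 0 0" --pt "-1 0 0 0 0 0 0" --pt "-1 0 0 0 0 0 0" --pt "-1 0 0 0 0 0 0"

```text
time: 14.5
position: [0.3543, 0.0379, 0.463]
tool_rot: [0.82, -0.545, 0.096, -0.145]
ft_force: [-0.8, -0.8, 0.5]
grip_width: 0.087
```

```bash
python3 plan.py -.16 0 .28 20
python3 - <<'E'
import cv2
from h import *
a,d=eyes.camera("scene");b,e=eyes.camera("top")
np.savez("s6.npz",a=a,d=d,b=b,e=e)
# lid underside plane from top/scene, cooker frame
from plan import CK,O
for n,dd in(("top",e),("scene",d)):
    P=CK.inv().apply(np.nan_to_num(cloud(n,dd).reshape(-1,3)-O,nan=9))
    m=(abs(P[:,1])<.09)&(P[:,2]>.18)&(P[:,2]<.36)&(P[:,0]>.05)&(P[:,0]<.25)
    Q=P[m];print(n,m.sum(),Q[:,2].max() if m.sum() else 0)
    for z in np.arange(.18,.36,.02):
        k=(Q[:,2]>z)&(Q[:,2]<z+.02)
        if k.sum()>3: print(round(z+.01,2),k.sum(),np.percentile(Q[k,0],[5,50,95]).round(3))
z=np.load("top0.npz")["im"]
diff=np.abs(b.astype(int)-z).max(2)
a=cv2.resize(a[60:270,150:400],(400,336));b=cv2.resize(b[130:340,100:350],(400,336))
cv2.imwrite("pics/m6.png",np.hstack([a,b])[:,:,::-1])
E
```

```text
t 14.5 F [-0.81 -0.79  0.47] tip cooker [-1.622e-01  1.000e-04  2.920e-01] q [-0.29  0.    2.05  0.3   0.83  0.71]
goal [0.356 0.039 0.451] shift units [0.   0.08 0.48] rot units [ 0. -0. -0.]
top 5616 0.33928513757139844
0.19 464 [0.11  0.113 0.116]
0.21 561 [0.114 0.117 0.121]
0.23 619 [0.118 0.121 0.125]
0.25 707 [0.123 0.126 0.13 ]
0.27 777 [0.128 0.131 0.135]
0.29 903 [0.133 0.137 0.147]
0.31 828 [0.139 0.143 0.158]
0.33 757 [0.132 0.149 0.163]
scene 3728 0.33804991982847854
0.19 49 [0.146 0.154 0.157]
0.21 89 [0.148 0.157 0.161]
0.23 177 [0.152 0.162 0.166]
0.25 276 [0.154 0.166 0.17 ]
0.27 447 [0.148 0.167 0.172]
0.29 734 [0.143 0.167 0.173]
0.31 977 [0.145 0.165 0.172]
0.33 979 [0.136 0.156 0.167]
```

View pics/m6.png

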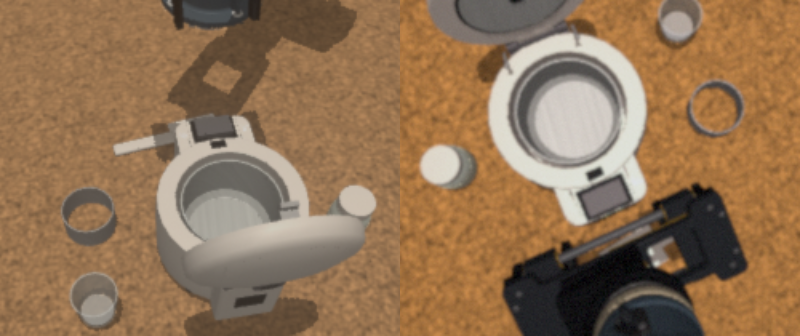

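```bash
python3 -c "
from rig import robot
print(robot.hand_in())"
```

```text
the job is handed in; nothing more can be done
None
```

The rice cooker is open. I handed the job in at about 14.6 s, well inside the 43 s limit.

- **Release tab:** I pressed it down with the closed fingers, tool tilted 20° so the hand stayed clear of the lid. The reading was about 4.3 N. The lid sprang part-way up.
- **Lid:** I pushed its front edge up and back with the open fingers on either side of the striker. The highest force I read was about 2 N; forces were only read at the end of each move. I then backed the arm well away.

**Last checks:**
- **Lid angle:** the depth image shows the lid about 14° past upright, against the 13° given for the stop. It stayed there after the fingers left.
- **Surroundings:** in the pictures the pot sits in its cavity, and the cooker, cup, jar, cutter and paddle look unmoved. I judged this by eye and did not measure it.
- **Contact:** the hand was touching nothing, with the force reading at noise level (about 1 N).

No check failed or disagreed.

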